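Set the turret cap and tip out the steel balls

TASK

The little tilting shaker on the bench holds three steel burnishing balls. Turn its cap by the black grip, with the shaker still upright, until the only hole big enough for the balls (the biggest of the three) lies over the outlet at the brass pointer; then tip the shaker right over by its wooden lever handle so that all three balls run out and stay in the tray below. Leave the other things on the bench where they are.

Things in the scene. Friction and masses are not known exactly. Their poses are not given: they have to be found in the camera images.
- dispenser: The fixed stand: dark wooden base plate 200 x 142 x 8 mm with an aluminium tray (160 x 104 mm, walls to 34 mm above the bench) and two steel posts. Between the posts hangs the shaker, a clear round pot 84 mm across and 80 mm high with a perforated turning cap. Origin on the bench, straight below the tilting axis. Its x axis is level and points the way the shaker tips (to the tray's long end); its y axis runs along the tilting axis, to the side with the lever; z is up.
- shaker (a joint): Tilt of the shaker about the level tilting axis, rad: 0 = upright (a stop, where it starts), growing as it tips towards the stand's +x, 2.2 = tipped right over (a stop). It stays where it is left (about 0.35 N m of friction, some 5 N at the handle). The balls run out reliably above 2.0.
- shaker_cap (a joint): Angle of the turning cap about the pot's axis, rad: 0 = biggest hole (24 mm) right over the outlet (30 mm opening in the inner lid, on the stand's +x side by the brass pointer); positive = turned anticlockwise seen from above. Stops at -0.6 and 1.5; friction 0.06 N m. Other holes, too small: 7 and 4 mm, 45 and 75 degrees clockwise of the biggest. Hole centres 26.5 mm off the axis.
- cap_grip (a point): Centre of the black grip bar standing on the cap: 28 mm long along this point's x (which points at the biggest hole, as seen from above), 10 mm thick along its y, top 14 mm above this point, cap face 16 mm below it. With the shaker upright it is on the cap's axis, 159 mm above the bench.
- tip_handle (a point): Middle of the free wooden handle of the tipping lever: a round bar 12 mm thick and 56 mm long, parallel to the tilting axis, one end joined to the lever arm on the shaker side. With the shaker upright it stands 35 mm above the tilting axis and 61 mm behind it (stand's -x); it goes round that axis at 70 mm radius with the shaker, over the top and down on the tray side.
- tilt_axis (a point): Point on the fixed tilting axis, 100 mm above the bench, level with the middle of the handle along the axis (97 mm along the stand's y from its origin); the handle turns about it.
- tray_centre (a point): Middle of the tray floor, 13 mm above the bench; inside of the tray 154 mm along the stand's x and 98 mm along its y.
- ball_0_center (a point): Centre of a steel ball, 10 mm across, in the pot at the start.
- ball_1_center (a point): Centre of a second such ball.
- ball_2_center (a point): Centre of a third such ball.
- flux_jar: Bystander: small open flux jar, 47 mm across, 35 mm high; origin under its centre.
- jar_lid: Bystander: loose jar lid, 49 mm across, 9 mm high; origin under its centre.
- borax_dish: Bystander: white dish, 57 mm across, 14 mm high; origin under its centre.

How it is judged:
On the way, in this order (a step that is already met when the one before it is completed fails the run):
1. the cap is set with its biggest hole over the outlet (within 15 degrees) while the shaker is still upright (value of joint shaker_cap between -0.26 and 0.26 rad and value of joint shaker below 0.2 rad), for 0.2 s.
2. all three balls have been tipped into the tray (z of ball_0_center in the frame of dispenser between 0.0155 and 0.025 m and horizontal distance between each of ball_0_center, ball_1_center, ball_2_center and tray_centre below 0.095 m and z of ball_1_center in the frame of dispenser between 0.0155 and 0.025 m and z of ball_2_center in the frame of dispenser between 0.0155 and 0.025 m), for 0.2 s.
At the end, for the whole second after the job is handed in: All three balls lie on the tray floor (inside its walls) and the cap's biggest hole is still over the outlet within 15 degrees; the shaker may be left tipped or set upright again (all of step 2 and value of joint shaker_cap between -0.26 and 0.26 rad); the robot touches nothing.
It fails at once if the shaker is tipped (over 35 degrees) while the biggest hole is more than 20 degrees off the outlet (value of joint shaker above 0.6 rad and (value of joint shaker_cap above 0.35 rad or value of joint shaker_cap below -0.35 rad)).
It fails at once if the flux jar is pushed away (over 30 mm) (distance of flux_jar from where it was at the start of the episode above 0.03 m).
It fails at once if the jar lid is pushed away (over 30 mm) (distance of jar_lid from where it was at the start of the episode above 0.03 m).
It fails at once if the borax dish is pushed away (over 30 mm) (distance of borax_dish from where it was at the start of the episode above 0.03 m).
It also fails if it takes over 54 s, if anything falls off the work surface, if the arm or the gripper's body presses on something with over 40 N, if the wrist force passes 120 N, or if a joint passes its speed limit or range.

ROBOT

A 7-joint arm with a two-finger parallel gripper is mounted at the origin on a cart in front of the work surface, level with it; the furniture and walls round the work are solid. World frame = base frame: x ahead of the robot, y to its left, z up, the work surface at z = 0. Lengths are in m, angles in rad, forces in N, time in s.
With the tool pointing down it reaches from about 0.35 to 0.9 m from the base axis. Payload 8.1 kg.
Tool frame: the origin (TCP) lies on the centre line of the jaws, within the pads' length; the fingertips stand arm.tips_ahead ahead of it and the grasp point (between the pads) lies 8 mm behind it (arm.tips_ahead is the distance from the TCP to the fingertips, in m); z points along the fingers, y is the direction in which the jaws open and shut (so a half turn about z gives the same grasp; the last joint's range is limited). The gripper opens to 92 mm and grips with 3 to 60 N. Pads are 19 mm wide; open, the fingers measure 130 mm over their backs; the gripper's body (75 mm by 190 mm) begins 47 mm behind the grasp point.
Start: joints at [-1.256, 0.434, 0.025, 1.573, -0.012, 1.134, -0.075], TCP at [0.254, 0.571, 0.238] pointing down, gripper open.
Joint ranges: [-2.62, 2.62], [-0.44, 2.09], [-1.27, 1.32], [0.08, 2.57], [-1.32, 4.46], [0.12, 2], [-2.74, 2.74]. Speed limits (rad/s): [2.22, 2.22, 3.01, 3.01, 3.14, 3.14, 3.14].

INTERFACE

Orientations are given as a rotation vector (axis times angle).
In Python, from cell import arm gives the robot as it stands. The module is installed in compiled form; this text tells all that it offers.
- The arm moves only by the tool jog_arm, never from a script. Its argument "moves" is a list of rows, each an object with "twist": the turn, a rotation vector about the tool's x, y, z in units of 10 degrees (1.0 is 10 degrees), a list of three; "xyz": the shift along the tool's x, y, z in units of 60 mm (1.0 is 60 mm), a list of three; "grip": the closure, from -1 (fully open) to 1 (shut). A call has 1 to 5 rows; each row is the pose to reach, as a shift and turn from the pose commanded when the call began, along the tool's axes at that moment; what a row does not reach only later rows make up. A row lasts 1/8 s, in which the tool goes at most 62.5 mm and 10.7 degrees, less where a joint would pass 70% of its speed; a pose out of reach is approached as far as the arm can. A call with a gripper value outside its range is refused whole. The fingers move at their own pace and stop on an object; "force" is the grip in N (left out, the last holds). Time passes only in rows, so rows that repeat a pose let the fingers close. It gives the time, the measured TCP pose, the force and the opening at its end, in the units of the state.
- arm.observe(): the state, without advancing time (a new reading comes with each control period).
- arm.get_image(name): name is "scene" or "side" or "wrist"; returns the picture (480x640x3 uint8, blue, green, red); there is no depth.
- arm.camera_params(name): a dict with "mtx" (3x3 intrinsics, pixels), "T" (4x4, takes a point from camera to world coordinates); the wrist camera has in their place "T_tool_cam" (4x4, takes a point from camera to tool coordinates, whose origin is the TCP and whose axes are the flange's). Camera axes: x right, y down, z forward; pixel columns grow to the right and rows downward; lengths in m; the calibration is good to about 2 mm. A picture is of the moment at which its call begins: read the wrist's pose just before it. camera_params takes no time and is no camera call.
- arm.sign_off(): hands the job in, once; it reports no verdict.
The state is a dict: "clock": time; "joints": joint angles; "dq": joint speeds; "joint_efforts": joint torques, N m; "position": TCP position; "ee_rot": TCP orientation; "force": force on the tool from outside, world axes, zero at the start; "ft_torque": the same for the moment, N m; "width": opening from 0.0 (shut) to 1.0 (fully open).
Only numpy, scipy, OpenCV 4.12 (cv2) and the standard library are available. Lean on these libraries where they do the work, as an engineer would, in place of code of your own. Each camera call takes 0.05 s, during which the arm holds its last target. There are 200 camera calls.

## Working session

There is one attempt and no reset: what is moved stays moved. The work goes in short steps, Python scripts to look and compute and a tool call to move; the robot and the scene stay as the last step left them, time stands still between calls to the robot, and variables do not carry over. Pictures are saved under pics/ and viewed, about 8 in all and at most 12, crops included, and the job is handed in when it is done.

Besides the shell and the picture viewer there is one more tool, called after "Emit:" by a JSON object that holds its "api" and its "payload", one argument or row to a line. jog_arm: Moves the arm, as the interface text tells. Its arguments: {"type":"object","properties":{"moves":{"type":"array","items":{"type":"object","properties":{"twist":{"type":"array","items":{"type":"number"}},"xyz":{"type":"array","items":{"type":"number"}},"grip":{"type":"number"}}}},"force":{"type":"number"}},"required":["moves"]}

```bash
mkdir -p pics; python3 - <<'E'
from cell import arm
import cv2, numpy as np
np.set_printoptions(precision=4,suppress=True)
print(arm.observe(), arm.tips_ahead)
for n in ("scene","side","wrist"):
    print(n, arm.camera_params(n))
for n in ("scene","side"):
    cv2.imwrite(f"pics/{n}0.png",arm.get_image(n))
E
```

```text
{'clock': 0.0, 'joints': array([-1.2556,  0.4352,  0.025 ,  1.5741, -0.0116,  1.134 , -0.0751]), 'dq': array([ 0.0003, -0.0011,  0.0024,  0.0007, -0.0002, -0.0011,  0.0009]), 'joint_efforts': array([ -0.001 , -66.7866,   0.9843, -31.4464,  -0.0607,   0.0428,
         0.0002]), 'position': array([0.2534, 0.5708, 0.2369]), 'ee_rot': array([-0.6516, -3.0731,  0.0025]), 'force': array([-0.1165, -0.9289,  0.6205]), 'ft_torque': array([ 0.0377, -0.0084,  0.0055]), 'width': 0.998175274741319} 0.011
scene {'mtx': array([[606.5994,   0.    , 320.8974],
       [  0.    , 606.5994, 241.6166],
       [  0.    ,   0.    ,   1.    ]]), 'T': array([[ 0.7544, -0.3801,  0.5351, -0.1557],
       [-0.656 , -0.4078,  0.6352, -0.8373],
       [-0.0232, -0.8302, -0.557 ,  0.8542],
       [ 0.    ,  0.    ,  0.    ,  1.    ]])}
side {'mtx': array([[617.9191,   0.    , 327.3527],
       [  0.    , 617.9191, 250.2298],
       [  0.    ,   0.    ,   1.    ]]), 'T': array([[ 0.8739, -0.2207,  0.4332, -0.0731],
       [-0.486 , -0.3703,  0.7917, -1.1489],
       [-0.0143, -0.9023, -0.4308,  0.749 ],
       [ 0.    ,  0.    ,  0.    ,  1.    ]])}
wrist {'mtx': array([[339.3606,   0.    , 316.5726],
       [  0.    , 339.3606, 240.0249],
       [  0.    ,   0.    ,   1.    ]]), 'T_tool_cam': array([[ 0.0001, -0.9547, -0.2976,  0.0818],
       [ 1.    ,  0.0004, -0.001 ,  0.0008],
       [ 0.001 , -0.2976,  0.9547, -0.146 ],
       [ 0.    ,  0.    ,  0.    ,  1.    ]])}
```

View pics/scene0.png

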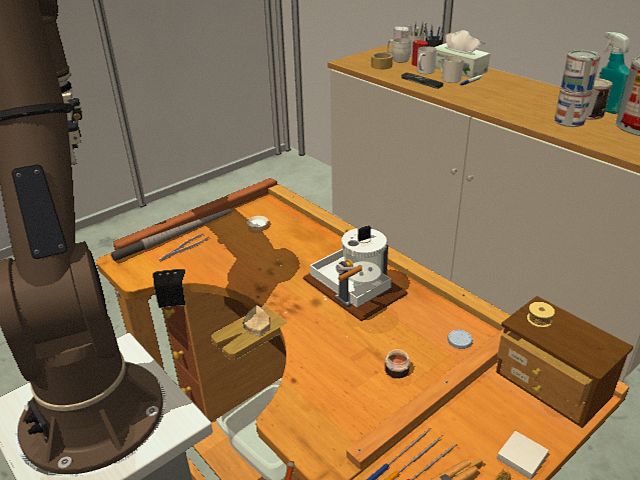

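View pics/side0.png

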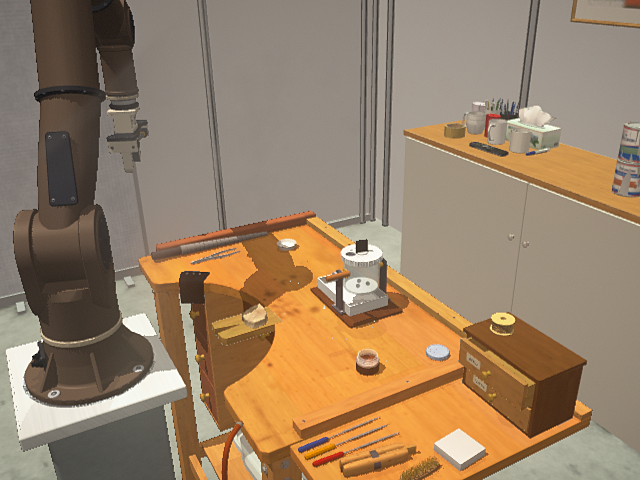

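The stand is at about (355,280) in scene and (360,285) in side. I'll enlarge both crops.

```bash
python3 - <<'E'
import cv2, numpy as np
a=cv2.imread("pics/scene0.png")[215:325,295:415]; b=cv2.imread("pics/side0.png")[230:340,305:410]
f=lambda i:cv2.resize(i,None,fx=5,fy=5,interpolation=cv2.INTER_CUBIC)
cv2.imwrite("pics/c1.png",f(a)); cv2.imwrite("pics/c2.png",f(b))
E
```

```text
(no output)
```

View pics/c1.png

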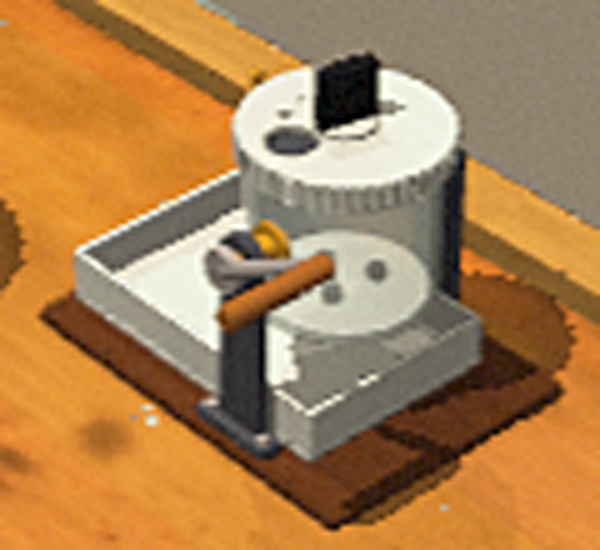

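View pics/c2.png

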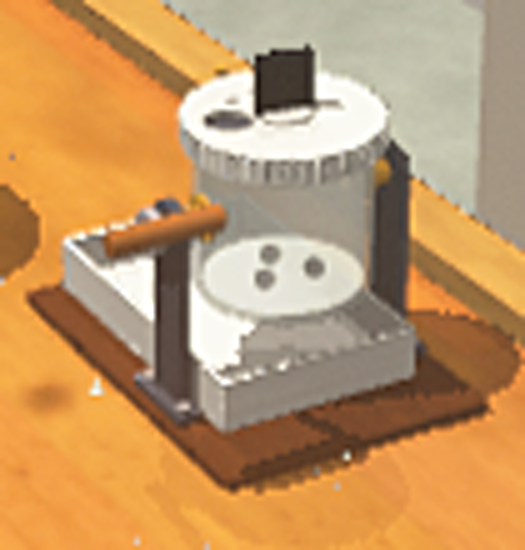

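The crops show the black grip centred at scene (364.6,233.6) and side (362,246). The handle's middle is at scene (350.2,273.2) and side (338.4,275.8). The big hole lies left of the grip and the tray's long end points up and left.

```bash
cat > h.py <<'E'
from cell import arm
import cv2, numpy as np
from scipy.optimize import least_squares
from scipy.spatial.transform import Rotation as R
np.set_printoptions(precision=4,suppress=True)
P={n:arm.camera_params(n) for n in ("scene","side")}
def proj(n,p):
    T=np.linalg.inv(P[n]["T"]); q=P[n]["mtx"]@(T[:3,:3]@p+T[:3,3]); return q[:2]/q[2]
def onplane(n,uv,z):
    T=P[n]["T"]; d=T[:3,:3]@np.linalg.solve(P[n]["mtx"],[*uv,1]); o=T[:3,3]; return o+d*(z-o[2])/d[2]
def tri(a,b):
    return least_squares(lambda p:np.r_[proj("scene",p)-a,proj("side",p)-b],[.6,0,.1])
E
python3 - <<'E'
from h import *
c1=lambda x,y:(295+x/5,215+y/5); c2=lambda x,y:(305+x/5,230+y/5)
for n,a,b in [("grip",c1(348,93),c2(285,80)),("handle",c1(276,291),c2(167,229)),("hfree",c1(222,320),c2(108,243)),("hroot",c1(330,262),c2(225,215))]:
    r=tri(a,b); print(n,r.x,r.fun)
print("cap hole",onplane("scene",c1(292,140),.143),onplane("side",c2(228,120),.143))
for m in ((335,525),(42,315),(565,385)): print("base",onplane("scene",c1(*m),.006))
for m in ((235,487),(28,292),(490,405)): print("base side",onplane("side",c2(*m),.006))
print("cap centre",onplane("scene",c1(347,130),.143),onplane("side",c2(284,113),.143))
for n,u in (("jar",(397,368)),("lid",(459,339)),("dish",(258,223))): print(n,onplane("scene",u,0))
E
```

```text
grip [ 0.5987 -0.0841  0.1586] [-0.0899  0.1366  0.1109 -0.1362]
handle [ 0.5053 -0.1396  0.1334] [-0.0825  0.1202  0.1032 -0.1183]
hfree [ 0.4762 -0.14    0.1345] [-0.0219  0.0316  0.0276 -0.0311]
hroot [ 0.534  -0.1402  0.1331] [-0.1989  0.2929  0.2472 -0.2886]
cap hole [ 0.5739 -0.0767  0.143 ] [ 0.5716 -0.0792  0.143 ]
base [ 0.5285 -0.152   0.006 ]
base [0.5307 0.0437 0.006 ]
base [ 0.669  -0.1538  0.006 ]
base side [ 0.5285 -0.1574  0.006 ]
base side [0.5319 0.0462 0.006 ]
base side [ 0.6659 -0.1572  0.006 ]
cap centre [ 0.596 -0.087  0.143] [ 0.597  -0.0859  0.143 ]
jar [ 0.486 -0.292  0.   ]
lid [ 0.6374 -0.3211  0.    ]
dish [0.6007 0.3181 0.    ]
```

```bash
cat >> h.py <<'E'
def rel(target, yaw=None, tcp=None):
    """units to target TCP (world); yaw = world angle wanted for tool y"""
    s=arm.observe(); Rm=R.from_rotvec(s["ee_rot"]).as_matrix()
    d=Rm.T@(np.array(target)-s["position"])/.06
    print("t",s["clock"],"pos",s["position"],"F",s["force"],"w",s["width"],"j",s["joints"])
    print("xyz units",d,"tool y yaw",np.degrees(np.arctan2(Rm[1,1],Rm[0,1])),"tool z",Rm[:,2])
    if yaw is not None:
        T=np.c_[[-np.sin(np.radians(yaw)),np.cos(np.radians(yaw)),0]]  # placeholder col
        y=np.array([np.cos(np.radians(yaw)),np.sin(np.radians(yaw)),0]); z=np.array([0,0,-1.]); W=np.c_[np.cross(y,z),y,z]
        print("twist units",np.degrees(R.from_matrix(Rm.T@W).as_rotvec())/10)
E
sed -i '/placeholder/d' h.py
python3 -c "
from h import *
rel([.598,-.0855,.26],73); rel([.598,-.0855,.26],-107)"
```

```text
t 0.1 pos [0.2535 0.5708 0.237 ] F [-0.5378  0.5492  0.0621] w 1.0003528198653904 j [-1.2556  0.4351  0.025   1.574  -0.0116  1.134  -0.0751]
xyz units [-9.6871 -7.6677 -0.3705] tool y yaw 66.05821043394714 tool z [-0.0004 -0.0013 -1.    ]
twist units [-0.0081  0.0004 -0.6942]
t 0.1 pos [0.2535 0.5708 0.237 ] F [-0.5378  0.5492  0.0621] w 1.0003528198653904 j [-1.2556  0.4351  0.025   1.574  -0.0116  1.134  -0.0751]
xyz units [-9.6871 -7.6677 -0.3705] tool y yaw 66.05821043394714 tool z [-0.0004 -0.0013 -1.    ]
twist units [ 0.0006  0.0122 17.3058]
```

Emit:
{"api": "jog_arm", "payload": {
  "moves": [
    {"xyz":[-0.78,-0.62,-0.06],"twist":[0,0,-0.2]},
    {"xyz":[-1.56,-1.24,-0.12],"twist":[0,0,-0.4]},
    {"xyz":[-2.34,-1.86,-0.18],"twist":[0,0,-0.7]},
    {"xyz":[-3.12,-2.48,-0.24],"twist":[0,0,-0.7]},
    {"xyz":[-3.9,-3.1,-0.3],"twist":[0,0,-0.7]}
  ]
}}

```text
invalid input at $.moves[0]: expected keys twist, xyz, grip
```

```bash
python3 -c "
from h import *
rel([.598,-.0855,.26],73)"
```

```text
t 0.1 pos [0.2535 0.5708 0.237 ] F [-0.5378  0.5492  0.0621] w 1.0003528198653904 j [-1.2556  0.4351  0.025   1.574  -0.0116  1.134  -0.0751]
xyz units [-9.6871 -7.6677 -0.3705] tool y yaw 66.05821043394714 tool z [-0.0004 -0.0013 -1.    ]
twist units [-0.0081  0.0004 -0.6942]
```

Emit:
{"api": "jog_arm", "payload": {
  "moves": [
    {"xyz":[-0.78,-0.62,-0.06],"twist":[0,0,-0.2],"grip":-1},
    {"xyz":[-1.56,-1.24,-0.12],"twist":[0,0,-0.4],"grip":-1},
    {"xyz":[-2.34,-1.86,-0.18],"twist":[0,0,-0.7],"grip":-1},
    {"xyz":[-3.12,-2.48,-0.24],"twist":[0,0,-0.7],"grip":-1},
    {"xyz":[-3.9,-3.1,-0.3],"twist":[0,0,-0.7],"grip":-1}
  ]
}}

```text
clock: 0.72
position: [0.3925, 0.3043, 0.2557]
ee_rot: [-0.463, -3.107, 0.0]
force: [1.6, 0.7, -0.8]
width: 1.004
```

```bash
python3 -c "
from h import *
rel([.598,-.0855,.26],73)"
```

```text
t 0.725 pos [0.3925 0.3043 0.2557] F [ 1.6361  0.6965 -0.8165] w 1.0036398418233703 j [-0.8459  0.2081  0.0947  1.8579 -0.0222  1.0767  0.5325]
xyz units [-5.1691 -5.2173 -0.0714] tool y yaw 73.05984174866875 tool z [-0.0001 -0.0001 -1.    ]
twist units [-0.0005 -0.0005  0.006 ]
```

Emit:
{"api": "jog_arm", "payload": {
  "moves": [
    {"xyz":[-0.7,-0.7,0],"twist":[0,0,0],"grip":-1},
    {"xyz":[-1.4,-1.4,0],"twist":[0,0,0],"grip":-1},
    {"xyz":[-2.1,-2.1,0],"twist":[0,0,0],"grip":-1},
    {"xyz":[-2.8,-2.8,0],"twist":[0,0,0],"grip":-1},
    {"xyz":[-3.5,-3.5,0],"twist":[0,0,0],"grip":-1}
  ]
}}

```text
clock: 1.35
position: [0.5322, 0.0425, 0.2556]
ee_rot: [-0.462, -3.107, -0.0]
force: [0.5, 0.4, -0.1]
width: 0.999
```

Emit:
{"api": "jog_arm", "payload": {
  "moves": [
    {"xyz":[-0.7,-0.7,0],"twist":[0,0,0],"grip":-1},
    {"xyz":[-1.4,-1.4,0],"twist":[0,0,0],"grip":-1},
    {"xyz":[-1.4,-1.4,0],"twist":[0,0,0],"grip":-1},
    {"xyz":[-1.4,-1.4,0],"twist":[0,0,0],"grip":-1}
  ]
}}

```text
clock: 1.85
position: [0.5872, -0.0603, 0.2552]
ee_rot: [-0.463, -3.106, -0.001]
force: [-0.2, 0.2, 0.2]
width: 1.001
```

```bash
python3 -c "
from h import *
rel([.598,-.0855,.26],73)
s=arm.observe(); cv2.imwrite('pics/w1.png',arm.get_image('wrist'))
Tc=np.eye(4);Tc[:3,:3]=R.from_rotvec(s['ee_rot']).as_matrix();Tc[:3,3]=s['position']
p=arm.camera_params('wrist');P['wrist']=dict(mtx=p['mtx'],T=Tc@p['T_tool_cam'])
np.save('Tw.npy',P['wrist']['T'])
for q in ([.598,-.0855,.173],[.573,-.078,.143],[.598,-.059,.143]): print(proj('wrist',np.array(q)))
"
```

```text
t 1.85 pos [ 0.5872 -0.0603  0.2552] F [-0.1694  0.1623  0.2248] w 1.0014270115573536 j [-0.2243  0.3696  0.3278  1.6554 -0.1289  1.1392  1.4119]
xyz units [-0.2949 -0.3496 -0.0813] tool y yaw 73.0405797022517 tool z [-0.0013  0.0005 -1.    ]
twist units [ 0.0009 -0.0078  0.0041]
[286.8546 277.2624]
[289.0611 231.6024]
[321.1662 253.5274]
```

View pics/w1.png

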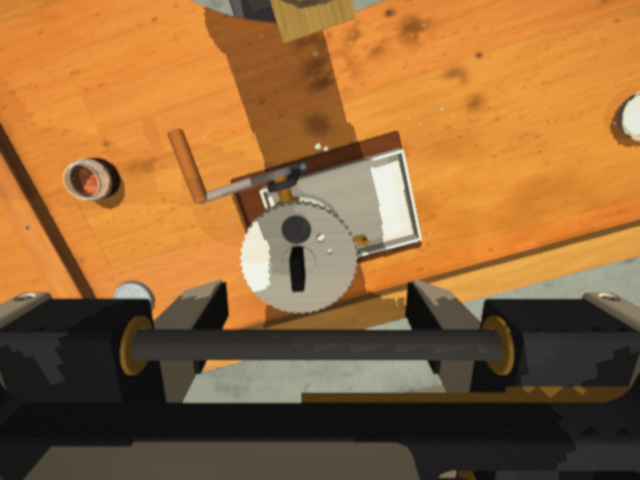

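The wrist picture shows the cap disc centred near (300,258), the big hole at (296,229), and the grip vertical in the image at (297,247–290), so the jaws line up with it. The brass pointer is at (360,240).

```bash
python3 -c "
from h import *
P['wrist']=dict(mtx=arm.camera_params('wrist')['mtx'],T=np.load('Tw.npy'))
print('cap',onplane('wrist',(300,258),.143),'grip',onplane('wrist',(297,270),.173),'hole',onplane('wrist',(296,229),.143))
print('handle',onplane('wrist',(177,132),.137),onplane('wrist',(200,200),.137), 'pointer',onplane('wrist',(360,240),.143))
im=cv2.imread('pics/w1.png')[195:320,235:375]; cv2.imwrite('pics/w1c.png',cv2.resize(im,None,fx=5,fy=5,interpolation=cv2.INTER_CUBIC))
"
```

```text
cap [ 0.5967 -0.0765  0.143 ] grip [ 0.5947 -0.0767  0.173 ] hole [ 0.5726 -0.0721  0.143 ]
handle [ 0.4773 -0.1344  0.137 ] [ 0.5295 -0.1379  0.137 ] pointer [ 0.5961 -0.0261  0.143 ]
```

Emit:
{"api": "jog_arm", "payload": {
  "moves": [
    {"xyz":[-0.3,-0.3,0.6],"twist":[0,0,0],"grip":-1},
    {"xyz":[-0.3,-0.3,0.75],"twist":[0,0,0],"grip":-1},
    {"xyz":[-0.3,-0.3,0.75],"twist":[0,0,0],"grip":-1},
    {"xyz":[-0.3,-0.3,0.75],"twist":[0,0,0],"grip":-1}
  ]
}}

```text
clock: 2.4
position: [0.5998, -0.0817, 0.2117]
ee_rot: [0.46, 3.107, 0.001]
force: [0.2, -0.5, 0.2]
width: 0.996
```

```bash
python3 -c "
from h import *
rel([.598,-.0855,.16],73)
s=arm.observe(); a=arm.get_image('wrist'); cv2.imwrite('pics/w2.png',a)
Tc=np.eye(4);Tc[:3,:3]=R.from_rotvec(s['ee_rot']).as_matrix();Tc[:3,3]=s['position']
p=arm.camera_params('wrist');P['wrist']=dict(mtx=p['mtx'],T=Tc@p['T_tool_cam'])
np.save('Tw.npy',P['wrist']['T'])
b=arm.get_image('side')[130:430,180:480]
cv2.imwrite('pics/v2.png',np.hstack([cv2.resize(a[150:450,170:470],(400,400)),cv2.resize(b,(400,400))]))
"
```

```text
t 2.4 pos [ 0.5998 -0.0817  0.2117] F [ 0.2096 -0.4779  0.242 ] w 0.995524644705537 j [-0.1796  0.4307  0.3237  1.6778 -0.1541  1.0569  1.4692]
xyz units [ 0.0121 -0.0701  0.862 ] tool y yaw 73.15647351368857 tool z [ 0.0012  0.0007 -1.    ]
twist units [0.0057 0.0056 0.0156]
```

View pics/v2.png

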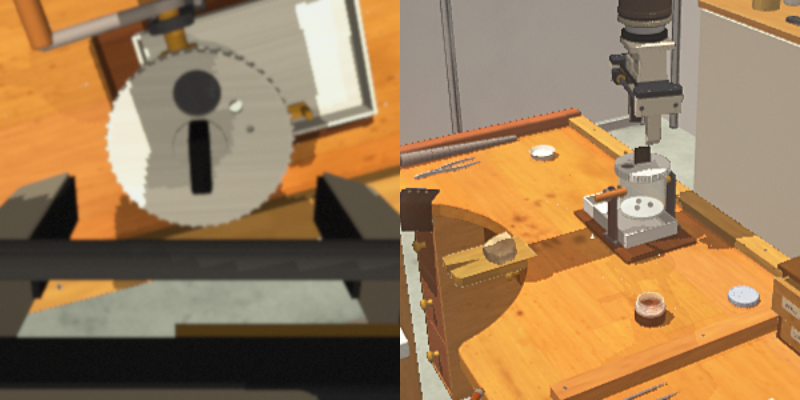

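The jaws straddle the grip: finger edges are at 77 and 316, the bar at 201, about 2 mm off centre. I'll go down and close.

Emit:
{"api": "jog_arm", "payload": {
  "moves": [
    {"xyz":[0.02,0,0.5],"twist":[0,0,0],"grip":-1},
    {"xyz":[0.03,0,0.85],"twist":[0,0,0],"grip":-1},
    {"xyz":[0.03,0,0.85],"twist":[0,0,0],"grip":-1},
    {"xyz":[0.03,0,0.85],"twist":[0,0,0],"grip":0.7},
    {"xyz":[0.03,0,0.85],"twist":[0,0,0],"grip":1}
  ],
  "force": 12
}}

```text
clock: 3.12
position: [0.5986, -0.0826, 0.161]
ee_rot: [0.462, 3.105, 0.0]
force: [-0.1, -0.3, -0.7]
width: 0.832
```

Emit:
{"api": "jog_arm", "payload": {
  "moves": [
    {"xyz":[0,0,0],"twist":[0,0,0],"grip":1},
    {"xyz":[0,0,0],"twist":[0,0,0],"grip":1},
    {"xyz":[0,0,0],"twist":[0,0,0],"grip":1},
    {"xyz":[0,0,0],"twist":[0,0,0],"grip":1},
    {"xyz":[0,0,0],"twist":[0,0,0],"grip":1}
  ]
}}

```text
clock: 3.75
position: [0.5978, -0.0826, 0.1597]
ee_rot: [-0.463, -3.107, 0.0]
force: [0.1, 0.4, 0.9]
width: 0.291
```

Emit:
{"api": "jog_arm", "payload": {
  "moves": [
    {"xyz":[0,0,0],"twist":[0,0,0],"grip":1},
    {"xyz":[0,0,0],"twist":[0,0,0],"grip":1},
    {"xyz":[0,0,0],"twist":[0,0,0],"grip":1},
    {"xyz":[0,0,0],"twist":[0,0,0],"grip":1},
    {"xyz":[0,0,0],"twist":[0,0,0],"grip":1}
  ]
}}

```text
clock: 4.38
position: [0.599, -0.0795, 0.1597]
ee_rot: [0.458, 3.107, 0.005]
force: [3.1, 7.0, -1.4]
width: 0.11
```

The grip is held (opening 0.110, about 10 mm). The arm was drawn 3 mm towards +y, so I'll shift that much and turn clockwise.

Emit:
{"api": "jog_arm", "payload": {
  "moves": [
    {"xyz":[0,0.06,0],"twist":[0,0,0],"grip":1},
    {"xyz":[0,0.06,0],"twist":[0,0,0.9],"grip":1},
    {"xyz":[0,0.06,0],"twist":[0,0,1.8],"grip":1},
    {"xyz":[0,0.06,0],"twist":[0,0,2.7],"grip":1},
    {"xyz":[0,0.06,0],"twist":[0,0,3.6],"grip":1}
  ]
}}

```text
clock: 5.0
position: [0.5992, -0.079, 0.1597]
ee_rot: [1.407, 2.808, 0.0]
force: [2.3, 0.2, -2.6]
width: 0.111
```

```bash
python3 -c "
from h import *
rel([.598,-.08,.16],0)"
```

```text
t 5.0 pos [ 0.5992 -0.079   0.1597] F [ 2.2877  0.201  -2.5605] w 0.11118208321917726 j [-0.2839  0.5     0.4741  1.7486 -0.271   0.9575  0.9393]
xyz units [-0.0009 -0.0267 -0.0045] tool y yaw 36.76981808772621 tool z [ 0.0007 -0.     -1.    ]
twist units [0.0039 0.0015 3.677 ]
```

Emit:
{"api": "jog_arm", "payload": {
  "moves": [
    {"xyz":[0,0,0],"twist":[0,0,0.9],"grip":1},
    {"xyz":[0,0,0],"twist":[0,0,1.8],"grip":1},
    {"xyz":[0,0,0],"twist":[0,0,2.7],"grip":1},
    {"xyz":[0,0,0],"twist":[0,0,3.6],"grip":1},
    {"xyz":[0,0,0],"twist":[0,0,3.7],"grip":1}
  ]
}}

```text
clock: 5.62
position: [0.5997, -0.0789, 0.1598]
ee_rot: [2.219, 2.222, 0.001]
force: [5.3, 1.4, -4.4]
width: 0.106
```

Emit:
{"api": "jog_arm", "payload": {
  "moves": [
    {"xyz":[0,0,0],"twist":[0,0,0],"grip":1},
    {"xyz":[0,0,0],"twist":[0,0,0],"grip":1}
  ]
}}

```text
clock: 5.88
position: [0.5997, -0.0789, 0.1598]
ee_rot: [2.215, 2.226, 0.002]
force: [5.7, 0.7, -5.0]
width: 0.108
```

```bash
python3 -c "
from h import *
rel([.598,-.08,.16],0)
a=arm.get_image('wrist'); b=arm.get_image('scene')[205:325,290:410]
cv2.imwrite('pics/v3.png',np.hstack([cv2.resize(a[120:420,170:470],(400,400)),cv2.resize(b,(400,400),interpolation=cv2.INTER_CUBIC)]))
"
```

```text
t 5.875 pos [ 0.5997 -0.0789  0.1598] F [ 5.6685  0.6751 -4.9692] w 0.10824520544095109 j [-0.3936  0.5317  0.6452  1.7573 -0.3769  0.9776  0.4039]
xyz units [-0.0188 -0.0279 -0.0037] tool y yaw 0.27212776998555477 tool z [ 0.0015  0.     -1.    ]
twist units [ 0.0085 -0.0001  0.0272]
```

View pics/v3.png

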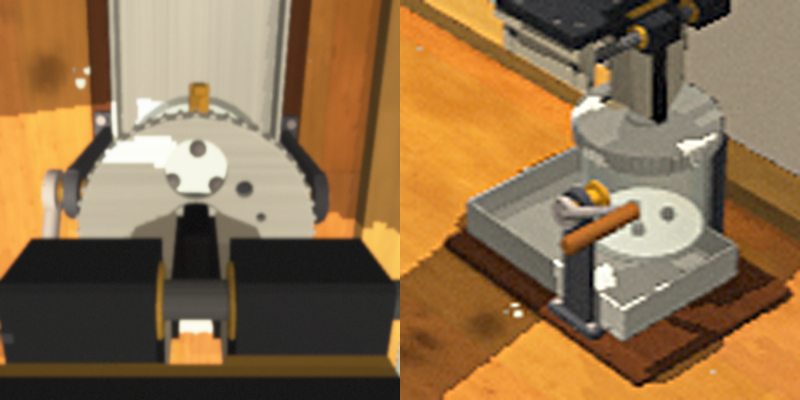

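The hole at (197,165) lines up with the brass pointer at (198,97), and all three balls show through it. Step 1 looks met, so I'll release and rise.

Emit:
{"api": "jog_arm", "payload": {
  "moves": [
    {"xyz":[0,0,0],"twist":[0,0,0],"grip":0.3},
    {"xyz":[0,0,0],"twist":[0,0,0],"grip":0},
    {"xyz":[0,0,0],"twist":[0,0,0],"grip":0},
    {"xyz":[0,0,0],"twist":[0,0,0],"grip":0},
    {"xyz":[0,0,-0.5],"twist":[0,0,0],"grip":0}
  ]
}}

```text
clock: 6.6
position: [0.5974, -0.0787, 0.1882]
ee_rot: [-2.218, -2.221, 0.005]
force: [1.0, -0.2, -0.2]
width: 0.496
```

Emit:
{"api": "jog_arm", "payload": {
  "moves": [
    {"xyz":[0,0,-0.4],"twist":[0,0,0],"grip":0},
    {"xyz":[0,0,-0.8],"twist":[0,0,-0.9],"grip":0},
    {"xyz":[0,0,-0.8],"twist":[0,0,-1.8],"grip":0},
    {"xyz":[0,0,-0.8],"twist":[0,0,-2.7],"grip":0},
    {"xyz":[0,0,-0.8],"twist":[0,0,-3.6],"grip":0}
  ]
}}

```text
clock: 7.22
position: [0.5987, -0.0791, 0.2378]
ee_rot: [-1.417, -2.804, 0.0]
force: [-0.4, 0.2, -0.5]
width: 0.504
```

```bash
python3 -c "
from h import *
rel([.497,-.14,.24],90)"
```

```text
t 7.225 pos [ 0.5987 -0.0791  0.2378] F [-0.3991  0.1806 -0.4528] w 0.5035237637571859 j [-0.3249  0.4264  0.5293  1.6581 -0.234   1.1208  0.9026]
xyz units [ 0.1889 -1.9668 -0.0365] tool y yaw 36.36962184703511 tool z [-0. -0. -1.]
twist units [-0.0001 -0.0002 -5.363 ]
```

Emit:
{"api": "jog_arm", "payload": {
  "moves": [
    {"xyz":[0.05,-0.5,0],"twist":[0,0,-1],"grip":0},
    {"xyz":[0.1,-1,0],"twist":[0,0,-2],"grip":0},
    {"xyz":[0.15,-1.5,0],"twist":[0,0,-3],"grip":0},
    {"xyz":[0.19,-1.97,0],"twist":[0,0,-4],"grip":0},
    {"xyz":[0.19,-1.97,0],"twist":[0,0,-5],"grip":0}
  ]
}}

```text
clock: 7.85
position: [0.4947, -0.1412, 0.2381]
ee_rot: [-0.104, -3.14, 0.0]
force: [-0.6, 0.7, -0.3]
width: 0.5
```

Emit:
{"api": "jog_arm", "payload": {
  "moves": [
    {"xyz":[0,0,0],"twist":[0,0,-0.4],"grip":0},
    {"xyz":[0,0,0],"twist":[0,0,-0.4],"grip":0},
    {"xyz":[0,0,0],"twist":[0,0,-0.4],"grip":0}
  ]
}}

```text
clock: 8.22
position: [0.4966, -0.1395, 0.2377]
ee_rot: [-0.001, -3.142, -0.0]
force: [0.2, 0.2, -0.3]
width: 0.498
```

```bash
python3 -c "
from h import *
rel([.497,-.14,.129],90)
a=arm.get_image('wrist'); b=arm.get_image('side')[180:330,270:420]
cv2.imwrite('pics/v4.png',np.hstack([cv2.resize(a[120:420,170:470],(400,400)),cv2.resize(b,(400,400),interpolation=cv2.INTER_CUBIC)]))
"
```

```text
t 8.225 pos [ 0.4966 -0.1395  0.2377] F [ 0.1849  0.2012 -0.2946] w 0.4983935535721914 j [-0.1171  0.2587  0.3596  1.8585 -0.1044  1.0427  1.8544]
xyz units [-0.0075 -0.0083  1.8117] tool y yaw 89.96242236181946 tool z [-0.0001  0.     -1.    ]
twist units [ 0.0001 -0.0004 -0.0038]
```

View pics/v4.png

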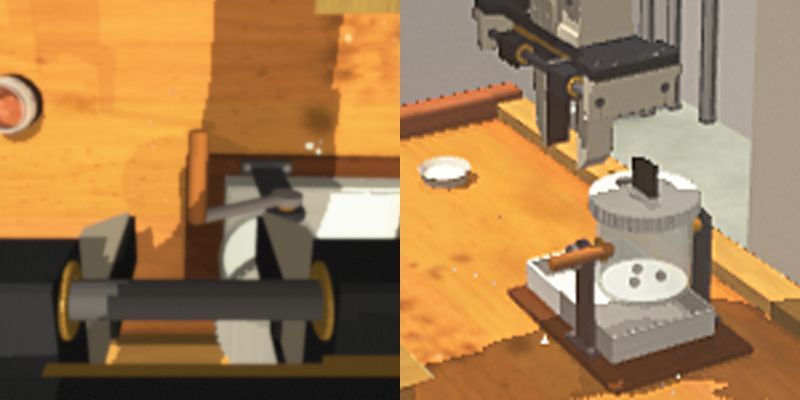

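The handle at column 198 is centred between the jaws (centre 196). I'll go down and grip.

Emit:
{"api": "jog_arm", "payload": {
  "moves": [
    {"xyz":[0,0,0.7],"twist":[0,0,0],"grip":0},
    {"xyz":[0,0,1.4],"twist":[0,0,0],"grip":0},
    {"xyz":[0,0,1.8],"twist":[0,0,0],"grip":0},
    {"xyz":[0,0,1.8],"twist":[0,0,0],"grip":0.5},
    {"xyz":[0,0,1.8],"twist":[0,0,0],"grip":1}
  ],
  "force": 15
}}

```text
clock: 8.95
position: [0.4973, -0.1397, 0.1306]
ee_rot: [-0.001, 3.14, -0.0]
force: [0.5, -0.2, 0.1]
width: 0.332
```

Emit:
{"api": "jog_arm", "payload": {
  "moves": [
    {"xyz":[0,0,0],"twist":[0,0,0],"grip":1},
    {"xyz":[0,0,0],"twist":[0,0,0],"grip":1},
    {"xyz":[0,0,0],"twist":[0,0,0],"grip":1},
    {"xyz":[0,0,0],"twist":[0,0,0],"grip":1},
    {"xyz":[0,0,0],"twist":[0,0,0],"grip":1}
  ]
}}

```text
clock: 9.57
position: [0.4973, -0.1384, 0.1306]
ee_rot: [-0.003, 3.14, 0.002]
force: [-0.6, 6.1, 7.6]
width: 0.123
```

```bash
python3 -c "
from h import *
rel([.497,-.14,.129],90)
for th in np.arange(0,2.25,.2):
    a=np.radians(150.15)-th; print(round(th,2), 'dy %.2f dz(tool) %.2f'%((.0703*np.cos(a)+.061)/.06, -(.0703*np.sin(a)-.035)/.06))
"
```

```text
t 9.575 pos [ 0.4973 -0.1384  0.1306] F [-0.6209  6.1105  7.5762] w 0.12293065163477025 j [-0.0786  0.3889  0.325   1.9853 -0.1731  0.7921  1.9183]
xyz units [ 0.0051 -0.0259  0.0265] tool y yaw 90.10007464832847 tool z [ 0.0015  0.0012 -1.    ]
twist units [0.0071 0.0087 0.01  ]
0.0 dy 0.00 dz(tool) 0.00
0.2 dy 0.14 dz(tool) -0.19
0.4 dy 0.31 dz(tool) -0.35
0.6 dy 0.51 dz(tool) -0.47
0.8 dy 0.73 dz(tool) -0.55
1.0 dy 0.96 dz(tool) -0.59
1.2 dy 1.19 dz(tool) -0.58
1.4 dy 1.42 dz(tool) -0.52
1.6 dy 1.63 dz(tool) -0.42
1.8 dy 1.82 dz(tool) -0.27
2.0 dy 1.97 dz(tool) -0.10
2.2 dy 2.09 dz(tool) 0.10
```

Emit:
{"api": "jog_arm", "payload": {
  "moves": [
    {"xyz":[0,0.09,-0.1],"twist":[0,0,0],"grip":1},
    {"xyz":[0,0.16,-0.19],"twist":[0,0,0],"grip":1},
    {"xyz":[0,0.25,-0.28],"twist":[0,0,0],"grip":1},
    {"xyz":[0,0.33,-0.35],"twist":[0,0,0],"grip":1},
    {"xyz":[0,0.43,-0.42],"twist":[0,0,0],"grip":1}
  ]
}}

```text
clock: 10.2
position: [0.4976, -0.1166, 0.1562]
ee_rot: [0.002, 3.138, -0.006]
force: [2.0, -9.5, 2.6]
width: 0.125
```

```bash
python3 -c "
from h import *
rel([.497,-.14,.129],90)
"
```

```text
t 10.2 pos [ 0.4976 -0.1166  0.1562] F [ 2.0067 -9.5432  2.5811] w 0.12463647651114262 j [-0.1376  0.3445  0.3364  1.9736 -0.1456  0.843   1.8465]
xyz units [ 0.0109 -0.3882  0.4541] tool y yaw 89.91420555785871 tool z [ 0.0031 -0.0038 -1.    ]
twist units [-0.0216  0.0179 -0.0085]
```

Emit:
{"api": "jog_arm", "payload": {
  "moves": [
    {"xyz":[0,0.21,-0.09],"twist":[0,0,0],"grip":1},
    {"xyz":[0,0.44,-0.15],"twist":[0,0,0],"grip":1},
    {"xyz":[0,0.66,-0.17],"twist":[0,0,0],"grip":1},
    {"xyz":[0,0.84,-0.15],"twist":[0,0,0],"grip":1},
    {"xyz":[0,1.01,-0.1],"twist":[0,0,0],"grip":1}
  ]
}}

```text
clock: 10.82
position: [0.4985, -0.0549, 0.1627]
ee_rot: [0.001, 3.136, -0.004]
force: [3.4, -6.2, 5.5]
width: 0.122
```

```bash
python3 -c "
from h import *
rel([.497,-.14,.129],90)
"
```

```text
t 10.825 pos [ 0.4985 -0.0549  0.1627] F [ 3.3867 -6.1693  5.4645] w 0.12161279811641801 j [-0.2508  0.3191  0.3205  1.9883 -0.1295  0.8483  1.7098]
xyz units [ 0.0268 -1.4172  0.5651] tool y yaw 89.94641519899506 tool z [ 0.0051 -0.0023 -1.    ]
twist units [-0.013   0.0294 -0.0053]
```

Emit:
{"api": "jog_arm", "payload": {
  "moves": [
    {"xyz":[0,0.21,0.1],"twist":[0,0,0],"grip":1},
    {"xyz":[0,0.4,0.25],"twist":[0,0,0],"grip":1},
    {"xyz":[0,0.55,0.42],"twist":[0,0,0],"grip":1},
    {"xyz":[0,0.64,0.57],"twist":[0,0,0],"grip":1},
    {"xyz":[0,0.67,0.64],"twist":[0,0,0],"grip":1}
  ]
}}

```text
clock: 11.45
position: [0.4986, -0.0139, 0.1237]
ee_rot: [-0.0, 3.137, -0.002]
force: [3.1, -3.9, 5.3]
width: 0.121
```

Emit:
{"api": "jog_arm", "payload": {
  "moves": [
    {"xyz":[0,0,0.02],"twist":[0,0,0],"grip":1},
    {"xyz":[0,0,0.02],"twist":[0,0,0],"grip":1},
    {"xyz":[0,0,0.02],"twist":[0,0,0],"grip":1},
    {"xyz":[0,0,0.02],"twist":[0,0,0],"grip":1}
  ]
}}

```text
clock: 11.95
position: [0.4987, -0.0137, 0.123]
ee_rot: [-0.0, 3.137, -0.001]
force: [2.4, -3.2, 6.9]
width: 0.124
```

```bash
python3 -c "
from h import *
rel([.497,-.14,.129],90)
a=arm.get_image('scene')[200:330,285:415]; b=arm.get_image('side')[210:340,295:425]
f=lambda i:cv2.resize(i,(400,400),interpolation=cv2.INTER_CUBIC)
cv2.imwrite('pics/v5.png',np.hstack([f(a),f(b)]))
"
```

```text
t 11.95 pos [ 0.4987 -0.0137  0.123 ] F [ 2.3833 -3.1874  6.9023] w 0.12363362286427391 j [-0.3063  0.3711  0.2918  2.0342 -0.1522  0.7515  1.6485]
xyz units [ 0.0275 -2.1053 -0.0985] tool y yaw 90.00071139747469 tool z [ 0.0049 -0.0007 -1.    ]
twist units [-0.0037  0.0278  0.0001]
```

View pics/v5.png

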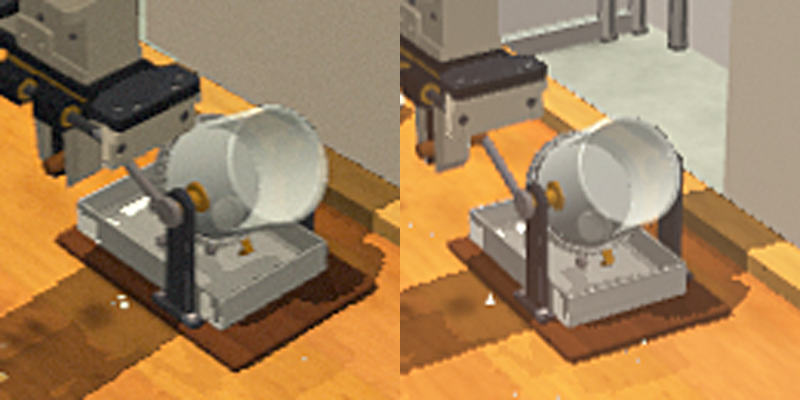

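The shaker is right over. The balls aren't clearly visible yet, so I'll release the handle, back off and look again.

Emit:
{"api": "jog_arm", "payload": {
  "moves": [
    {"xyz":[0,0,0],"twist":[0,0,0],"grip":0.3},
    {"xyz":[0,0,0],"twist":[0,0,0],"grip":0},
    {"xyz":[0,0,0],"twist":[0,0,0],"grip":0},
    {"xyz":[0,0,-0.6],"twist":[0,0,0],"grip":0},
    {"xyz":[0,0,-1.3],"twist":[0,0,0],"grip":0}
  ]
}}

```text
clock: 12.68
position: [0.4956, -0.0129, 0.1995]
ee_rot: [0.002, -3.139, 0.001]
force: [1.1, -0.1, 0.2]
width: 0.498
```

Emit:
{"api": "jog_arm", "payload": {
  "moves": [
    {"xyz":[0.3,0.6,-0.9],"twist":[0,0,0],"grip":0},
    {"xyz":[0.6,1.2,-1.6],"twist":[0,0,0],"grip":0},
    {"xyz":[0.9,1.8,-1.6],"twist":[0,0,0],"grip":0},
    {"xyz":[0.9,1.8,-1.6],"twist":[0,0,0],"grip":0},
    {"xyz":[0.9,1.8,-1.6],"twist":[0,0,0],"grip":0}
  ]
}}

```text
clock: 13.3
position: [0.4423, 0.0944, 0.2951]
ee_rot: [0.002, -3.141, 0.001]
force: [0.4, -0.7, 0.4]
width: 0.502
```

```bash
python3 -c "
from h import *
rel([.497,-.14,.129],90)
a=arm.get_image('scene')[225:325,295:395]; b=arm.get_image('side')[240:340,305:405]
cv2.imwrite('pics/w6.png',arm.get_image('wrist'))
f=lambda i:cv2.resize(i,(400,400),interpolation=cv2.INTER_CUBIC)
cv2.imwrite('pics/v6.png',np.hstack([f(a),f(b)]))
"
```

```text
t 13.3 pos [0.4423 0.0944 0.2951] F [ 0.4127 -0.711   0.3974] w 0.5019693929045765 j [-0.5583  0.0932  0.2527  1.8975 -0.025   1.1545  1.2753]
xyz units [-0.9094 -3.9068  2.7696] tool y yaw 90.05727498489527 tool z [-0.0004 -0.0006 -1.    ]
twist units [-0.0033 -0.0024  0.0057]
```

View pics/v6.png

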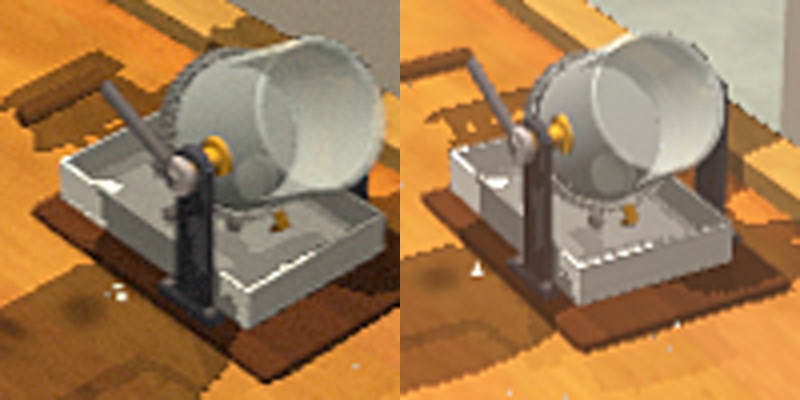

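View pics/w6.png

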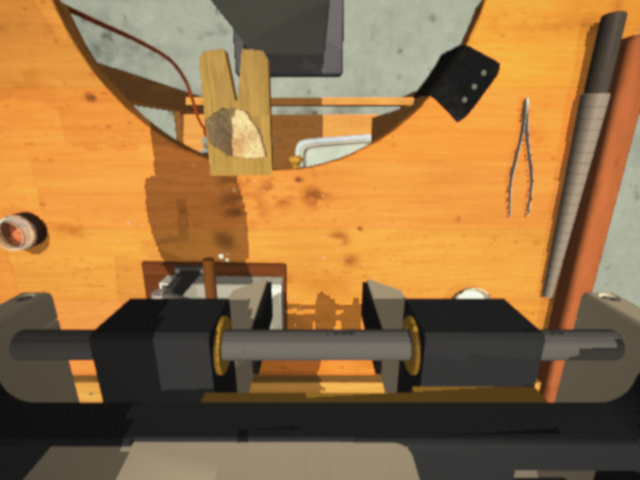

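The pot looks empty, with grey specks near the pot's mouth at (232,218) left and (597,215) right. The wrist view is blocked by the gripper, so I'll move to look obliquely under the pot from the tray's far end.

Emit:
{"api": "jog_arm", "payload": {
  "moves": [
    {"xyz":[-0.6,0.6,0.2],"twist":[0,0,0],"grip":0},
    {"xyz":[-1.2,1.26,0.4],"twist":[0,0,0],"grip":0},
    {"xyz":[-1.9,1.26,0.8],"twist":[0,0,0],"grip":0},
    {"xyz":[-2.6,1.26,1.2],"twist":[0,0,0],"grip":0},
    {"xyz":[-2.6,1.26,1.2],"twist":[0,0,0],"grip":0}
  ]
}}

```text
clock: 14.08
position: [0.5997, 0.1686, 0.2197]
ee_rot: [-0.003, -3.138, 0.005]
force: [-0.5, -0.1, 1.2]
width: 0.5
```

Emit:
{"api": "jog_arm", "payload": {
  "moves": [
    {"xyz":[0,0,0],"twist":[0,0,0],"grip":0},
    {"xyz":[0,0,0],"twist":[0,0,0],"grip":0}
  ]
}}

```text
clock: 14.32
position: [0.5979, 0.1708, 0.2243]
ee_rot: [-0.001, 3.141, 0.001]
force: [-0.1, -0.7, 0.6]
width: 0.504
```

```bash
python3 -c "
from h import *
rel([.60,.17,.22],90)
s=arm.observe()
Tc=np.eye(4);Tc[:3,:3]=R.from_rotvec(s['ee_rot']).as_matrix();Tc[:3,3]=s['position']
p=arm.camera_params('wrist');P['wrist']=dict(mtx=p['mtx'],T=Tc@p['T_tool_cam']);np.save('Tw.npy',P['wrist']['T'])
a=arm.get_image('wrist');cv2.imwrite('pics/w7.png',a)
c=np.array([proj('wrist',np.array(q)) for q in ([.53,-.15,.03],[.67,-.15,.03],[.53,.045,.03],[.67,.045,.03])]);print(c)
x0,y0=np.maximum(c.min(0).astype(int)-5,0);x1,y1=(c.max(0)+5).astype(int);print(x0,y0,x1,y1)
b=arm.get_image('scene')[255:305,305:385]
cc=a[y0:y1,x0:x1]; k=400/cc.shape[1]; A=cv2.resize(cc,None,fx=k,fy=k,interpolation=cv2.INTER_CUBIC)[:590]; B=cv2.resize(b,(400,250),interpolation=cv2.INTER_CUBIC)
H=max(len(A),len(B)); pad=lambda i:cv2.copyMakeBorder(i,0,H-len(i),0,0,cv2.BORDER_CONSTANT); cv2.imwrite('pics/v7.png',np.hstack([pad(A),pad(B)])); print(k)
r=tri((353,280),(354.2,293.8));print('cand',r.x,r.fun)
"
```

```text
t 14.325 pos [0.5979 0.1708 0.2243] F [-0.0522 -0.7271  0.5553] w 0.504231460333082 j [-0.5301  0.4418  0.2415  1.6142 -0.1156  1.0986  1.3134]
xyz units [-0.0346 -0.013   0.0712] tool y yaw 90.05322718545428 tool z [ 0.0008  0.0007 -1.    ]
twist units [0.0041 0.0047 0.0053]
[[-15.2984 148.4655]
 [ 21.9242 281.1379]
 [185.8814 148.6811]
 [200.4624 281.3428]]
0 143 205 286
1.951219512195122
cand [ 0.5985 -0.051   0.0186] [ 0.0914 -0.1326 -0.1123  0.1281]
```

View pics/v7.png

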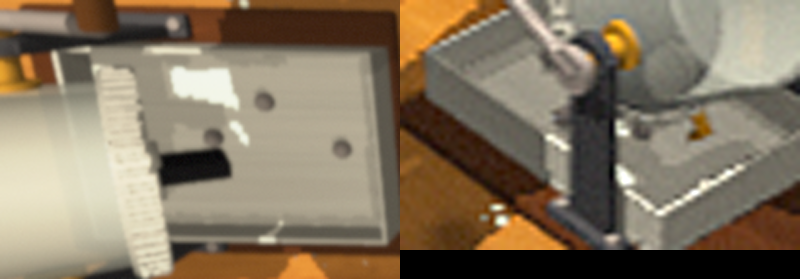

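All three balls are visible on the tray floor at crop (264,101), (213,138) and (341,149). I'll check their positions and that they're still, then hand in.

```bash
python3 -c "
from h import *
P['wrist']=dict(mtx=arm.camera_params('wrist')['mtx'],T=np.load('Tw.npy'))
for u,v in ((264,101),(213,138),(341,149)):
    q=onplane('wrist',(u/1.951,143+v/1.951),.018); print(q, np.hypot(q[0]-.598,q[1]+.05))
a=cv2.imread('pics/w7.png'); b=arm.get_image('wrist'); print('diff',cv2.absdiff(a,b)[143:286,:205].mean())
print(arm.observe()['force'], arm.sign_off())"
```

```text
[ 0.577  -0.0176  0.018 ] 0.03860641538286074
[ 0.5973 -0.0485  0.018 ] 0.0015961454945343165
[0.6034 0.0204 0.018 ] 0.0705922396704629
diff 2.1949855023025755
the job is handed in; nothing more can be done
[ 0.7878  0.1777 -0.0974] None
```

I've handed the job in: all three balls are in the tray, but `sign_off` gives no verdict, so nothing confirms the pass.

- **Cap:** I turned it about 73° clockwise with the shaker upright. The close-up showed the biggest hole in line with the brass pointer, with the three balls visible through it. I couldn't see the cap angle clearly after tipping.
- **Tipping:** I took the shaker over to its stop by the lever handle and left it tipped. The gripper let go and moved well clear. The wrist force stayed below about 12 N at every reading.
- **Balls:** The last wrist picture shows three separate balls on the tray floor, about 2, 39 and 71 mm from my estimate of the tray centre; the limit is 95 mm. The last two pictures of the tray differed by about 2 grey levels on average; I put that down to noise and did not track the balls one by one.
- **Bystanders:** I never went near the jar, lid or dish, but I didn't measure their positions again at the end.
- **Disagreement:** The wrist camera put the cap axis 5–9 mm further towards +y than the fixed cameras did. The grasp settled between the two readings.

The robot's clock stood at about 14.4 s of the 54 s allowed.

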